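# Seal the spare ports of a vacuum manifold and set its throttle valve two turns open

## Robot

A 6-joint arm with a two-finger parallel gripper is mounted at the origin on the work surface. World frame = base frame: x ahead of the robot, y to its left, z up, the work surface at z = 0. Lengths are in m, angles in rad, forces in N, time in s.
With the tool pointing down it reaches from about 0.25 to 0.775 m from the base axis. Payload 4 kg.
Tool frame: the origin (TCP) lies between the finger pads, 19 mm behind the fingertips; this is the grasp point; z points along the fingers, y is the line along which they close (so a half turn about z gives the same grasp; the last joint's range is limited). The gripper opens to 94 mm and grips with 3 to 60 N. Pads are 16 mm wide; open, the fingers measure 119 mm over their backs; the gripper's body (75 mm by 177 mm) begins 78 mm behind the grasp point.
Start: joints at [-1.278, 0.087, 1.371, -0, 1.684, -0.103], TCP at [0.212, -0.507, 0.224] pointing down, gripper open.
Joint ranges: [-3.1, 3.1], [-0.76, 2.03], [0.27, 2.55], [-1.08, 4.22], [0.17, 2.65], [-2.57, 2.57]. Speed limits (rad/s): [2.79, 2.79, 3.14, 3.14, 3.14, 3.14].

## Interface

Orientations are given as a unit quaternion [x, y, z, w].
In Python, from workcell import manip gives the robot as it stands. Calls block until the motion is done:
- manip.movep(position, orientation): joint-space move of the TCP to a pose.
- manip.line_to(position, max_speed=0.15, orientation=None): straight line of the TCP; orientation=None keeps the orientation; max_speed is the mean speed in m/s.
- manip.goto_joints(angles): joint-space move.
- manip.release() and manip.grasp(effort=None): open the fingers fully, or close them until they stop; effort is the grip in N (None keeps the last).
- manip.hold(seconds).
- manip.solve_ik(position, orientation): joint angles nearest the present ones, or None.
- manip.get_obs(): the state.
- manip.get_image(name): name is "scene" or "side" or "wrist"; returns a dict with "img" (400x640x3 uint8, red, green, blue), "range_z" (400x640 float32, m along the optical axis (not along the pixel's ray), 0 where there is no reading), "fx", "fy", "cx", "cy" (pixels), "world_to_cam" (4x4, takes a point from world to camera coordinates); the wrist camera has in their place "mount" (4x4, takes a point from camera to tool coordinates, whose origin is the TCP and whose axes are the flange's). Camera axes: x right, y up, looking along -z (the intrinsics and any distortion apply to the point x, -y, -z); pixel columns grow to the right and rows downward; lengths in m; the calibration is good to about 2 mm. A picture is of the moment at which its call begins: read the wrist's pose just before it.
A pose or a line that the arm cannot do raises manip.Unreachable and nothing moves.
- manip.finish_job(): hands the job in; it is judged then, once.
Trained networks look in the newest picture that a camera, given by its name, has taken for a name from the list of things; names that differ only in an ending like _2 or _b are one class to them, and where a whole thing is asked for, a point or a joint stands for the part that bears it (a point fixed in the world has none). Each returns a list of dicts, best first, with "confidence" (0 to 1); they miss things now and then, are a little off and sometimes report something else, mostly with a low value. They report only what shows in the picture. A call takes as long as a camera call.
- manip.silhouettes(name, camera): "mask" (400x640 bool, what is visible of it) and "bbox" ([left, top, right, bottom] in pixels, round what is visible of it).
- manip.spot_point(name, camera): "uv" ([column, row] in pixels: a listed point, or the origin of a listed thing).
The state is a dict: "clock": time; "q": joint angles; "dq": joint speeds; "effort": joint torques, N m; "tool_pos": TCP position; "tcp_rot": TCP orientation; "wrist_force": force on the tool from outside, world axes, zero at the start; "moment": the same for the moment, N m; "grip_width": finger opening in m; "grasp_force": force on a finger pad.
Only numpy, scipy, OpenCV 4.12 (cv2) and the standard library are available. Lean on these libraries where they do the work, as an engineer would, in place of code of your own. Each camera call takes 0.05 s, during which the arm holds its last target. There are 200 camera calls.

## Task

Get the vacuum manifold ready for a run: first seal the two empty wells in its white lid by seating one orange ball from the rack in each. Then take the handle of the red valve wheel, close the valve clockwise to its stop and open it again by exactly two full turns; finish while still gripping the handle there, ready to trim the vacuum. Leave the sample columns in their wells and do not shift anything else on the bench.

Things in the scene. Friction and masses are not known exactly. Their poses are not given: they have to be found in the camera images.
- manifold: Fixed vacuum manifold, base plate 150 x 400 mm; origin on the bench under its middle, y along its length, z up. Clear chamber with white lid 126 x 192 mm centred at y = +90 mm, lid top 80 mm up. Six wells 31 mm wide, 10 mm deep, 60 mm apart: the two at x = +30, y = 30 and 150 mm are empty, the others hold columns. Valve at y = -90 mm; trap 106 mm tall, 68 wide at x = 118, y = -160 mm.
- valve_axis (a point): Point on the vertical axis of the valve stem, 153 mm above the bench, level with the middle of the crank handle. The red handwheel (rim 113 mm outside diameter, top of rim 125 mm above the bench) turns about this axis and does not rise.
- valve_wheel (a joint): Opening of the throttle valve, rad: 0 = fully closed against its solid stop, grows counter-clockwise seen from above (opening), one full turn = 6.283; travel to the open end stop 22. Clockwise closes. Friction about 0.12 N m (about 2.5 N at the handle); it stays where it is left.
- crank_grip: Black upright revolving handle on the handwheel's rim, 22 mm diameter, 49 mm long, 50 mm out from the valve axis. Origin on its own axis at mid-length, 153 mm above the bench (it reaches from 129 to 178 mm). It spins freely on its pin, so a gripper holding it need not turn while it goes round.
- ball_rack: Dark grey fixed rack bar 150 x 46 x 16 mm with three wells, 31 mm wide and 6 mm deep, in a row along its x, 50 mm apart; the two outer ones hold a ball each, the middle one is empty. Origin at the centre of its underside, on the bench.
- ball0: Orange rubber sealing ball, 28 mm diameter, about 15 g, one of two alike; origin at its centre. At the start in the ball rack, centre 24 mm above the bench (8 mm above the rack's top).
- ball1: Orange rubber sealing ball, 28 mm diameter, about 15 g, one of two alike; origin at its centre. At the start in the ball rack, centre 24 mm above the bench (8 mm above the rack's top).
- port0 (a point): Where the centre of a ball seated in empty lid well 0 lies: 84 mm above the bench, 4 mm above the lid's top, on the axis of the well.
- port1 (a point): Where the centre of a ball seated in empty lid well 1 lies: 84 mm above the bench, 4 mm above the lid's top, on the axis of the well.
- column0: Clear sample column, blue on top, 29 mm wide (24 mm barrel), 40 mm tall, standing loose in a well of the lid, its top 30 mm above the lid. Origin at the centre of its underside. Leave alone.
- column1: Clear sample column, blue on top, 29 mm wide (24 mm barrel), 40 mm tall, standing loose in a well of the lid, its top 30 mm above the lid. Origin at the centre of its underside. Leave alone.
- column2: Clear sample column, blue on top, 29 mm wide (24 mm barrel), 40 mm tall, standing loose in a well of the lid, its top 30 mm above the lid. Origin at the centre of its underside. Leave alone.
- column3: Clear sample column, blue on top, 29 mm wide (24 mm barrel), 40 mm tall, standing loose in a well of the lid, its top 30 mm above the lid. Origin at the centre of its underside. Leave alone.
- tube_rack: Blue wire rack 66 x 200 mm with capped blood tubes, 90 mm tall. Leave alone. Origin at the centre of its underside.
- wash_bottle: White bottle, 64 mm wide, 130 mm tall. Leave alone. Origin at the centre of its underside.
- slide_box: Red box 90 x 70 x 35 mm. Leave alone. Origin at the centre of its underside.
- timer: White bench timer 60 x 70 x 22 mm. Leave alone. Origin at the centre of its underside.
- beaker: Glass beaker 68 mm wide, 85 mm tall. Leave alone. Origin at the centre of its underside.
- specimen_jar: Clear jar with yellow cap, 54 mm wide, 60 mm tall. Leave alone. Origin at the centre of its underside.

How it is judged:
On the way, in this order (a step that is already met when the one before it is completed fails the run):
1. one ball seated in each of the two empty wells (centre within 6 mm of its seat) (distance between any of ball0, ball1 and port0 below 0.006 m and distance between any of ball0, ball1 and port1 below 0.006 m), for 0.2 s.
2. valve closed to its stop (within 0.1 rad) (value of joint valve_wheel below 0.1 rad), for 0.1 s.
3. valve open two turns (within 0.2 rad) with the handle gripped (value of joint valve_wheel between 12.366 and 12.766 rad and contact force between the fingers and crank_grip above 5 N and distance between the grasp point and crank_grip below 0.04 m), for 0.2 s.
At the end, for the whole second after the job is handed in: One ball in each of the two wells (centre within 6 mm of its seat), the valve two turns (12.57 rad, give or take 0.2 rad) open from its stop and at rest, the fingers still gripping the crank handle (more than 5 N, TCP within 40 mm of its middle) (all of step 1 and all of step 3 and velocity of joint valve_wheel between -0.1 and 0.1 rad/s); the arm keeps its last pose, push and grip.
It fails at once if a sample column moved by more than 10 mm (distance of any of column0, column1, column2, column3 from where it was at the start of the episode above 0.01 m).
It fails at once if a bystander on the bench moved by more than 20 mm (distance of any of tube_rack, wash_bottle, slide_box, timer, beaker, specimen_jar from where it was at the start of the episode above 0.02 m).
It also fails if it takes over 67 s, if anything falls off the work surface, if the arm or the gripper's body presses on something with over 40 N, if the wrist force passes 120 N, or if a joint passes its speed limit or range.

## Working session

There is one attempt and no reset: what is moved stays moved. The work goes in short steps, each a Python script; the robot and the scene stay as the last script left them, time stands still between calls to the robot, and variables do not carry over. Pictures are saved under pics/ and viewed, at most 10 in all, crops included, and the job is handed in when it is done.

```bash
ls; mkdir -p pics
cat > h.py <<'E'
import numpy as np, cv2
from workcell import manip
from scipy.spatial.transform import Rotation as R
def snap(c):
    if c=="wrist":
        o=manip.get_obs()
    im=manip.get_image(c)
    if c=="wrist":
        T=np.eye(4);T[:3,:3]=R.from_quat(o["tcp_rot"]).as_matrix();T[:3,3]=o["tool_pos"]
        im["c2w"]=T@np.array(im["mount"])
    else: im["c2w"]=np.linalg.inv(np.array(im["world_to_cam"]))
    return im
def ray(im,uv):
    d=np.array([(uv[0]-im["cx"])/im["fx"],-(uv[1]-im["cy"])/im["fy"],-1.])
    return im["c2w"][:3,3], im["c2w"][:3,:3]@d
def at_z(im,uv,z):
    o,d=ray(im,uv); return o+d*(z-o[2])/d[2]
def cloud(im,mask=None):
    z=im["range_z"]; m=z>0
    if mask is not None: m&=mask
    v,u=np.nonzero(m); zz=z[v,u]
    P=np.stack([(u-im["cx"])/im["fx"]*zz,-(v-im["cy"])/im["fy"]*zz,-zz],1)
    return P@im["c2w"][:3,:3].T+im["c2w"][:3,3]
def tri(obs):
    A=np.zeros((3,3));b=np.zeros(3)
    for im,uv in obs:
        o,d=ray(im,uv);d=d/np.linalg.norm(d);M=np.eye(3)-np.outer(d,d);A+=M;b+=M@o
    return np.linalg.solve(A,b)
def save(im,n): cv2.imwrite("pics/"+n,im["img"][:,:,::-1])
E
python3 - <<'E'
from h import *
np.set_printoptions(precision=4,suppress=True)
print(manip.get_obs())
for c in("scene","side"):
    im=snap(c);save(im,c+".png");print(c,{k:v for k,v in im.items() if k not in("img","range_z")}, im["c2w"][:3,3])
    for n in("ball0","port0","port1","valve_axis","crank_grip","ball_rack","manifold","valve_wheel"):
        for d in manip.spot_point(n,c)[:3]: print(n,np.round(d["uv"],1),round(d["confidence"],2))
E
```

```text
pics
workcell.py
{'clock': 0.0, 'q': array([-1.2781,  0.0879,  1.3722,  0.    ,  1.6836, -0.1031]), 'dq': array([ 0.0004, -0.0002, -0.0017, -0.0007,  0.0018, -0.0006]), 'effort': array([  0.0005, -34.0183, -30.2428,   0.0719,   0.0329,  -0.0002]), 'tool_pos': array([ 0.2119, -0.507 ,  0.2231]), 'tcp_rot': array([ 0.9805,  0.1966, -0.0001, -0.0011]), 'wrist_force': array([-0.8933,  0.0753,  0.4093]), 'moment': array([ 0.0216,  0.0231, -0.0165]), 'grasp_force': 0.0, 'grip_width': 0.09394019914211536}
scene {'fx': 369.92711589619086, 'fy': 369.92711589619086, 'cx': 313.7876009075717, 'cy': 199.47590777074214, 'world_to_cam': array([[-0.8565,  0.5159,  0.0161,  0.4853],
       [-0.2748, -0.4822,  0.8318,  0.0443],
       [ 0.4369,  0.708 ,  0.5548, -1.6393],
       [ 0.    ,  0.    ,  0.    ,  1.    ]]), 'c2w': array([[-0.8565, -0.2748,  0.4369,  1.144 ],
       [ 0.5159, -0.4822,  0.708 ,  0.9316],
       [ 0.0161,  0.8318,  0.5548,  0.8648],
       [ 0.    ,  0.    ,  0.    ,  1.    ]])} [1.144  0.9316 0.8648]
ball0 [388.9 267. ] 0.59
ball0 [413.3 260.7] 0.53
port0 [319.1 221.9] 0.61
port0 [302.4 203.8] 0.59
port0 [417.2 258.4] 0.49
port1 [319.1 221.9] 0.61
port1 [302.4 203.8] 0.59
port1 [417.2 258.4] 0.49
valve_axis [289.1 178.7] 0.92
crank_grip [299.5 165.6] 0.48
crank_grip [328.5 210.3] 0.25
ball_rack [399.7 266.9] 0.96
ball_rack [279.8 179.6] 0.25
manifold [305.7 220.4] 0.59Traceback (most recent call last):
  File "<stdin>", line 7, in <module>
ValueError: it knows: ball, ball_rack, beaker, column, crank_grip, manifold, port, slide_box, specimen_jar, timer, tube_rack, valve_axis, wash_bottle
```

Run:
```python
from h import *
np.set_printoptions(precision=4,suppress=True)
S={}
for c in("scene","side"):
    im=snap(c);save(im,c+".png");S[c]=im
    print(c,im["c2w"][:3,3])
    for n,z in(("ball0",.024),("port0",.084),("valve_axis",.153),("crank_grip",.153),("ball_rack",0),("manifold",0),("column0",.07),("wash_bottle",0),("tube_rack",0),("beaker",0),("slide_box",0),("timer",0),("specimen_jar",0)):
        for d in manip.spot_point(n,c)[:5]: print(n,np.round(d["uv"],1),round(d["confidence"],2),at_z(im,d["uv"],z)[:2])
```

```text
scene [1.144  0.9316 0.8648]
ball0 [388.1 264.9] 0.46 [0.4696 0.3069]
ball0 [415.4 257.7] 0.37 [0.3678 0.3264]
port0 [302.4 206.4] 0.81 [ 0.5895 -0.0461]
port0 [318.9 222.1] 0.77 [0.587  0.0658]
valve_axis [293.8 177.7] 0.57 [ 0.5725 -0.142 ]
valve_axis [353.4 312. ] 0.45 [0.751  0.4847]
crank_grip [298.1 167. ] 0.42 [ 0.5174 -0.2077]
ball_rack [402.2 265.2] 0.55 [0.4103 0.314 ]
manifold [304.8 218.8] 0.62 [ 0.5637 -0.0729]
column0 [335.5 220.7] 0.64 [0.5212 0.0728]
column0 [319.6 208. ] 0.58 [ 0.5289 -0.0226]
column0 [326.1 211.7] 0.51 [0.5206 0.0095]
column0 [314.4 217.5] 0.44 [0.5767 0.0188]
wash_bottle [353.8 311.2] 0.75 [0.6638 0.3869]
wash_bottle [322.9 215.5] 0.33 [ 0.4906 -0.0562]
tube_rack [267.7 270.4] 0.92 [0.809  0.1108]
beaker [325.6 212.8] 0.7 [ 0.4715 -0.0663]
slide_box [304.2 168.3] 0.49 [ 0.3634 -0.4268]
timer [278.1 179.9] 0.41 [ 0.5215 -0.3906]
specimen_jar [444.4 282.3] 0.91 [0.3469 0.4402]
specimen_jar [315.  209.2] 0.52 [ 0.4954 -0.1087]
side [0.039  0.9122 0.7947]
ball0 [326.  330.8] 0.68 [0.3807 0.3271]
ball0 [292. 303.] 0.47 [0.4894 0.2921]
port0 [300.9 223.4
[... 495 characters left out ...]
.3 222. ] 0.55 [ 0.5642 -0.0667]
column0 [334.5 220.5] 0.7 [0.5256 0.0156]
column0 [321.5 231.9] 0.52 [0.5316 0.0768]
column0 [344.4 210.5] 0.48 [ 0.5237 -0.0398]
column0 [315.3 214.7] 0.42 [0.5859 0.0155]
wash_bottle [208.1 310.8] 0.95 [0.6638 0.3856]
tube_rack [234.9 229. ] 0.96 [0.811  0.1003]
tube_rack [319.8 387.1] 0.68 [0.3338 0.4379]
beaker [358.4 166.6] 0.74 [ 0.6531 -0.4037]
beaker [427.  183.2] 0.57 [ 0.3988 -0.403 ]
beaker [391.9 172.9] 0.42 [ 0.5295 -0.4151]
beaker [337.1 220.2] 0.41 [ 0.5664 -0.0759]
beaker [367.3 158.4] 0.41 [ 0.651  -0.4752]
slide_box [423.7 183.7] 0.96 [ 0.4075 -0.3949]
timer [393.3 175.5] 0.74 [ 0.5183 -0.4004]
specimen_jar [321.8 387.3] 0.76 [0.3302 0.4364]
```

View pics/scene.png

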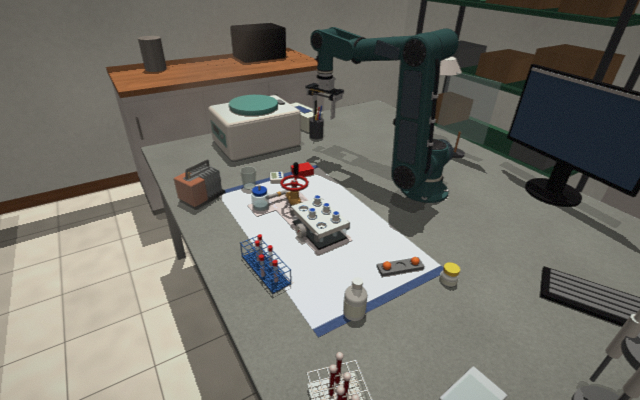

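View pics/side.png

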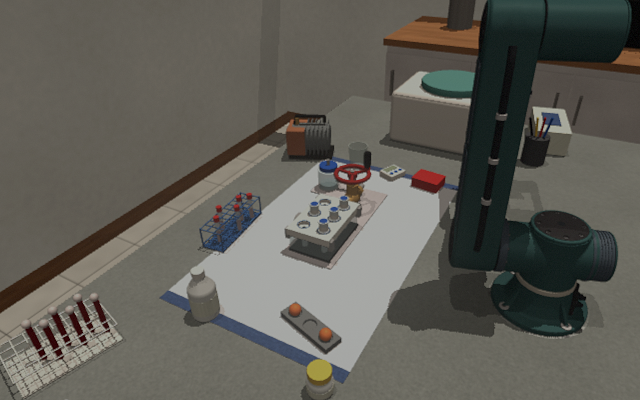

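The scene view shows the rack at about (400,266) with balls at (388,266) and (415,260), the manifold at (318,220), and the red wheel at (294,183) with its handle at (297,167). The side view shows the same layout: balls at (295,310) and (325,334), empty wells at (302,224) and (323,201), and the wheel at (352,174) with its handle at (367,160). Next I'll measure with the wrist camera.

```bash
cat >> h.py <<'E'
def down(a): # tool y along world direction angle a
    y=np.array([np.cos(a),np.sin(a),0]);z=np.array([0,0,-1.]);x=np.cross(y,z)
    return R.from_matrix(np.stack([x,y,z],1)).as_quat()
E
python3 - <<'E'
from h import *
np.set_printoptions(precision=4,suppress=True)
im=snap("wrist");print(im["mount"],im["fx"],im["cx"],im["cy"])
q=down(-np.pi/4)
for i,(p,names) in enumerate([((.50,-.10,.40),(("port0",.084),("valve_axis",.153),("crank_grip",.153),("column0",.07))),
    ((.50,.05,.40),(("port0",.084),("valve_axis",.153),("crank_grip",.153),("column0",.07))),
    ((.42,.24,.30),(("ball0",.024),("ball_rack",0))),((.42,.34,.30),(("ball0",.024),("ball_rack",0)))]):
    print(manip.solve_ik(p,q))
    manip.movep(p,q); im=snap("wrist");save(im,f"w{i}.png")
    np.savez(f"w{i}.npz",**{k:im[k] for k in("img","range_z","fx","fy","cx","cy","c2w")})
    print(i,manip.get_obs()["clock"])
    for n,z in names:
        for d in manip.spot_point(n,"wrist")[:5]: print(n,np.round(d["uv"],1),round(d["confidence"],2),at_z(im,d["uv"],z)[:2])
import cv2
cv2.imwrite("pics/wall.png",cv2.resize(np.vstack([np.hstack([cv2.imread(f"pics/w{i}.png") for i in(0,1)]),np.hstack([cv2.imread(f"pics/w{i}.png") for i in(2,3)])]),(800,500),interpolation=cv2.INTER_AREA))
E
```

```text
[[ 0.0001  0.9591  0.2832  0.0823]
 [ 1.     -0.0001  0.      0.0002]
 [ 0.      0.2832 -0.9591 -0.1608]
 [ 0.      0.      0.      1.    ]] 294.13030580167054 317.8761656054025 198.86014347644846
[-0.3086  0.0309  1.0823 -0.      2.0284  0.4768]
0 3.8167
port0 [332.  92.] 0.69 [ 0.5936 -0.0372]
port0 [270.8  32.6] 0.67 [0.5876 0.0834]
port0 [304.   66.7] 0.24 [0.5889 0.0177]
valve_axis [378.6 169.9] 0.81 [ 0.5628 -0.1579]
column0 [278.3  97.6] 0.72 [0.529  0.0169]
column0 [247.7  69.4] 0.69 [0.526  0.0782]
column0 [304.3  71.9] 0.67 [0.5849 0.014 ]
[-0.0132  0.0142  1.0994 -0.      2.028   0.7722]
1 4.7167
port0 [344.4 111.6] 0.95 [0.5879 0.0787]
port0 [521.9 255.8] 0.74 [ 0.6422 -0.3263]
port0 [395.  161.6] 0.61 [ 0.5924 -0.0363]
valve_axis [444.6 241.4] 0.85 [ 0.5611 -0.1605]
crank_grip [445.8 271.9] 0.72 [ 0.5303 -0.203 ]
crank_grip [316.8 137. ] 0.7 [0.5342 0.0854]
column0 [368.2 142. ] 0.9 [0.5834 0.0153]
column0 [340.2 163.5] 0.7 [0.5261 0.0222]
column0 [317.  138.8] 0.62 [0.5274 0.0786]
column0 [366.6 190.2] 0.56 [ 0.5263 -0.0435]
[ 0.4019 -0.0635  1.3743 -0.      1.8307  1.1873]
2 5.8833
ball0 [311.2 107.2] 0.84 [0.4773 0.3089]
ball0 [253.3 139.6] 0.82 [0.3852 0.3371]
ball0 [516.5 203.1] 0.32 [ 0.6018 -0.0178]
ball_rack [281.6 125.3] 0.9 [0.4266 0.3229]
[ 0.5756  0.0635  1.2473 -0.      1.8307  1.361 ]
3 6.5167
ball0 [300.  186.6] 0.69 [0.3819 0.34  ]
ball0 [361.1 160.2] 0.62 [0.4754 0.3038]
ball_rack [326.8 173. ] 0.89 [0.4228 0.3221]
```

View pics/wall.png

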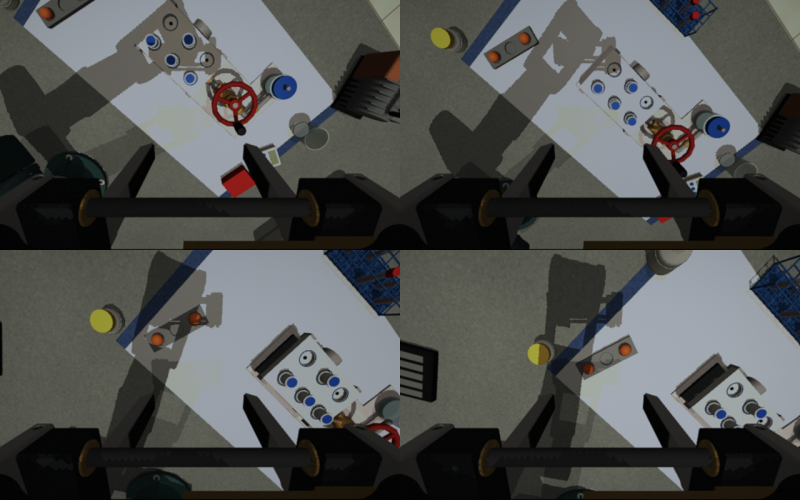

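The wrist views show the wells, columns, wheel with black handle, and both balls clearly. Now I'll refine offline with colour blobs and depth.

```bash
cat > fit.py <<'E'
from h import *
from scipy.optimize import least_squares
np.set_printoptions(precision=4,suppress=True)
W=[dict(np.load(f"w{i}.npz")) for i in range(4)]
def blobs(im,lo,hi,amin):
    h=cv2.cvtColor(im["img"],cv2.COLOR_RGB2HSV);m=cv2.inRange(h,lo,hi)
    n,l,s,c=cv2.connectedComponentsWithStats(m)
    return [(c[k],s[k,4],l==k) for k in range(1,n) if s[k,4]>=amin]
tops={}
for i in range(3):
    print("blue",i)
    for c,a,m in blobs(W[i],(105,120,60),(125,255,255),25):
        P=cloud(W[i],m)
        if len(P) and a<400: print(c,a,at_z(W[i],c,.110)[:2],np.median(P,0))
for i in range(1,4):
    print("orange",i)
    for c,a,m in blobs(W[i],(4,140,60),(14,255,255),25):
        P=cloud(W[i],m); 
        if len(P)>20:
            f=least_squares(lambda x:np.linalg.norm(P-x,axis=1)-.014,np.median(P,0)-[0,0,.014],loss="soft_l1",f_scale=.001).x
            print(c,a,"ray",at_z(W[i],c,.024),"sphere",f,P[:,2].max())
for i in (0,1):
    h=cv2.cvtColor(W[i]["img"],cv2.COLOR_RGB2HSV);m=(cv2.inRange(h,(0,170,50),(3,255,255))|cv2.inRange(h,(172,170,50),(180,255,255)))>0
    P=cloud(W[i],m);P=P[np.hypot(P[:,0]-.562,P[:,1]+.16)<.075]
    P=P[(P[:,2]>.11)&(P[:,2]<.135)&(np.hypot(P[:,0]-.562,P[:,1]+.16)>.04)]
    f=least_squares(lambda x:np.hypot(P[:,0]-x[0],P[:,1]-x[1])-.0515,[.562,-.16],loss="soft_l1",f_scale=.002).x
    print("wheel",i,len(P),f,np.percentile(P[:,2],[5,50,95]))
    A=cloud(W[i]);A=A[(A[:,2]>.14)&(A[:,2]<.185)&(np.hypot(A[:,0]-.562,A[:,1]+.16)<.075)]
    print("crank",len(A),A.mean(0),A.min(0),A.max(0))
E
python3 fit.py
```

```text
blue 0
[240.6312  64.0187] 160 [0.5269 0.0799] [0.5273 0.0798 0.1109]
[301.1768  62.9634] 164 [0.5879 0.0206] [0.5879 0.0204 0.1109]
[272.9189  95.7162] 148 [0.5278 0.0193] [0.5277 0.0192 0.1109]
[303.5    125.3014] 146 [ 0.5292 -0.0409] [ 0.5291 -0.041   0.111 ]
[361.2828 311.9293] 99 [ 0.3685 -0.3418] [ 0.324  -0.4125  0.0021]
blue 1
[316.2101 141.3188] 138 [0.5265 0.0792] [0.5267 0.0792 0.111 ]
[372.6143 140.0286] 140 [0.588  0.0203] [0.5882 0.0204 0.111 ]
[344.3902 168.6098] 123 [0.5278 0.0188] [0.5281 0.019  0.1111]
[370.9328 194.3193] 119 [ 0.5292 -0.0411] [ 0.5296 -0.0406  0.111 ]
[504.0944 276.2532] 233 [ 0.5935 -0.314 ] [ 0.6022 -0.4142  0.002 ]
[403.531  352.4248] 113 [ 0.3646 -0.3154] [ 0.3182 -0.4163  0.0021]
blue 2
[535.8      3.1091] 55 [0.717  0.2136] [0.7893 0.1884 0.0042]
[546.9545  14.5455] 66 [0.7194 0.1964] [0.7921 0.1661 0.0041]
[578.2432  25.5135] 37 [0.7373 0.164 ] [0.8152 0.1239 0.0041]
[587.6667  35.9333] 45 [0.7391 0.148 ] [0.8177 0.1022 0.0041]
[611.8824  32.3824] 34 [0.7592 0.1327] [0.8432 0.0844 0.0043]
[633.8333  67.3333] 54 [0.7589 0.0844] [0.8417 0.020
[... 602 characters left out ...]
orange 2
[311.7345 109.4473] 275 ray [0.4757 0.3062 0.024 ] sphere [0.4749 0.3067 0.0241] 0.03953035072100175
[251.1519 143.1696] 283 ray [0.3791 0.3359 0.024 ] sphere [0.3795 0.3365 0.024 ] 0.03937326685023268
orange 3
[360.1336 159.5115] 262 ray [0.4751 0.3056 0.024 ] sphere [0.475  0.3067 0.0241] 0.03947265695883373
[301.77 189.94] 200 ray [0.38   0.3344 0.024 ] sphere [0.3794 0.3365 0.0242] 0.03883623543027903
wheel 0 1353 [ 0.5615 -0.1596] [0.1219 0.124  0.1257]
crank 297 [ 0.5333 -0.1956  0.1698] [ 0.5219 -0.208   0.1402] [ 0.5435 -0.1887  0.1802]
wheel 1 837 [ 0.5593 -0.1586] [0.122  0.1241 0.1257]
crank 297 [ 0.5346 -0.194   0.1667] [ 0.5259 -0.2083  0.1403] [ 0.5435 -0.1879  0.1799]
```

```bash
cat > ball.py <<'E'
import sys
from h import *
np.set_printoptions(precision=4,suppress=True)
q=down(-np.pi/4)
def pick_place(b,p):
    manip.movep((*b,.10),q); manip.line_to((*b,.0365),.12); manip.grasp(8)
    o=manip.get_obs();print("grip",o["tool_pos"],o["grip_width"],o["grasp_force"],o["clock"])
    manip.line_to((*b,.165),.25); o=manip.get_obs();print("lift",o["grip_width"],o["grasp_force"])
    assert .02<o["grip_width"]<.032
    manip.movep((*p,.165),q); manip.line_to((*p,.101),.12)
    o=manip.get_obs();print("place",o["tool_pos"],o["grip_width"],o["wrist_force"])
    manip.release(); manip.line_to((*p,.17),.25)
    print(manip.get_obs()["clock"])
pick_place(*eval(sys.argv[1]))
E
python3 ball.py "(.4749,.3067),(.5867,.0804)"
python3 - <<'E'
from h import *
import runpy
q=down(-np.pi/4); manip.movep((.42,.24,.30),q)
im=snap("wrist");save(im,"chk1.png")
h=cv2.cvtColor(im["img"],cv2.COLOR_RGB2HSV);m=cv2.inRange(h,(4,140,60),(14,255,255))
n,l,s,c=cv2.connectedComponentsWithStats(m)
for k in range(1,n):
    if s[k,4]>25: print(c[k],s[k,4],at_z(im,c[k],.084),np.median(cloud(im,l==k),0))
E
```

```text
grip [0.4749 0.3067 0.0365] 0.02720976625824048 7.999994158744812 9.175
lift 0.027298590858822643 7.9999856650829315
place [0.5866 0.0811 0.1009] 0.027264603721917618 [-0.1318  0.3776 -0.5351]
13.05
[251.27719298 142.30877193] 285 [0.39288062 0.33064063 0.084     ] [0.38159167 0.3350633  0.0342922 ]
[496.86666667 173.72463768] 345 [0.58762521 0.07875717 0.084     ] [0.58451139 0.08515843 0.09423846]
```

```bash
python3 ball.py "(.3793,.3365),(.5893,-.0398)"
python3 - <<'E'
from h import *
from scipy.optimize import least_squares
np.set_printoptions(precision=4,suppress=True)
q=down(-np.pi/4); manip.movep((.48,-.10,.36),q)
im=snap("wrist");save(im,"chk2.png")
np.savez("w4.npz",**{k:im[k] for k in("img","range_z","fx","fy","cx","cy","c2w")})
h=cv2.cvtColor(im["img"],cv2.COLOR_RGB2HSV);m=cv2.inRange(h,(4,140,60),(14,255,255))
n,l,s,c=cv2.connectedComponentsWithStats(m)
for k in range(1,n):
    if s[k,4]>25:
        P=cloud(im,l==k);f=least_squares(lambda x:np.linalg.norm(P-x,axis=1)-.014,np.median(P,0)-[0,0,.014],loss="soft_l1",f_scale=.001).x
        print(c[k],s[k,4],f)
A=cloud(im);A=A[(A[:,2]>.140)&(A[:,2]<.185)&(np.hypot(A[:,0]-.562,A[:,1]+.16)<.075)]
print(len(A),A.min(0),A.max(0));T=A[A[:,2]>.176];print("top",len(T),T.mean(0),T.min(0),T.max(0))
for yaw in(-np.pi/4,-np.pi/2,0,np.pi/4,-np.pi*3/4): print(yaw,manip.solve_ik((.531,-.2,.165),down(yaw)))
print(manip.get_obs()["clock"])
E
```

```text
grip [0.3793 0.3365 0.0365] 0.026827939689861163 8.000065237283707 16.7417
lift 0.027111310568550658 8.00004556775093
place [ 0.5894 -0.0393  0.1009] 0.0274006016332614 [-0.3226 -0.2339  0.5399]
21.2083
[278.0485  12.3398] 309 [0.5868 0.0815 0.0841]
[344.3554  82.1045] 287 [ 0.5892 -0.039   0.0841]
387 [ 0.5219 -0.2091  0.1402] [ 0.5436 -0.1889  0.1801]
top 183 [ 0.5327 -0.1992  0.178 ] [ 0.5231 -0.2091  0.176 ] [ 0.5419 -0.1904  0.1801]
-0.7853981633974483 [-0.4601  0.1445  1.425  -0.      1.572   0.3253]
-1.5707963267948966 [-0.4601  0.1445  1.425  -0.      1.572   1.1107]
0 [-0.4601  0.1445  1.425  -0.      1.572  -0.4601]
0.7853981633974483 [-0.4601  0.1445  1.425  -0.      1.572  -1.2455]
-2.356194490192345 [-0.4601  0.1445  1.425  -0.      1.572   1.8961]
22.1667
```

View pics/chk2.png

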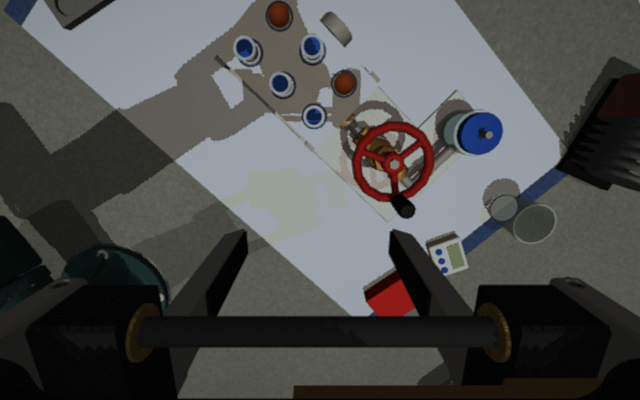

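Both balls are seated, at (279,15) and (344,82). The wheel is at (393,161) with its handle at (402,207). I'll grip the handle and start closing in small steps while watching the forces.

```bash
cat > crank.py <<'E'
from h import *
np.set_printoptions(precision=3,suppress=True)
C=np.array([.5617,-.1600]);r=.05;Z=.155
def ang(p): return np.arctan2(p[1]-C[1],p[0]-C[0])
def wrap(a): return (a+np.pi)%(2*np.pi)-np.pi
def step(th,v=.12):
    manip.line_to((C[0]+r*np.cos(th),C[1]+r*np.sin(th),Z),v)
    o=manip.get_obs();t=np.array([-np.sin(th),np.cos(th)]);n=np.array([np.cos(th),np.sin(th)])
    f=o["wrist_force"][:2]
    return o,f@t,f@n,wrap(ang(o["tool_pos"])-th)
E
python3 - <<'E'
from crank import *
q=down(-np.pi/4);h=(.5322,-.1998)
manip.movep((*h,.25),q); manip.line_to((*h,Z),.15); manip.grasp(20)
o=manip.get_obs();print(o["tool_pos"],o["grip_width"],o["grasp_force"],o["wrist_force"],o["clock"])
th=np.radians(-126.4)
for i in range(12):
    th-=np.radians(12);o,ft,fn,e=step(th)
    print(round(th,3),"ft %.1f fn %.1f lag %.3f w %.4f t %.2f"%(ft,fn,e,o["grip_width"],o["clock"]))
    if abs(ft)>20: break
print(th)
E
```

```text
[ 0.532 -0.2    0.155] 0.021658307199471143 19.99991884151541 [ 1.182 -1.61  -1.096] 24.7333
-2.416 ft -1.5 fn -1.6 lag -0.019 w 0.0211 t 24.98
-2.625 ft -2.6 fn -2.8 lag -0.018 w 0.0215 t 25.23
-2.834 ft -1.8 fn -4.8 lag -0.012 w 0.0215 t 25.48
-3.044 ft -2.5 fn -4.0 lag -0.007 w 0.0213 t 25.73
-3.253 ft -2.3 fn -4.2 lag -0.003 w 0.0215 t 25.98
-3.463 ft -2.1 fn -3.9 lag 0.001 w 0.0214 t 26.23
-3.672 ft -1.4 fn -5.3 lag 0.002 w 0.0214 t 26.48
-3.882 ft -1.1 fn -4.9 lag 0.003 w 0.0215 t 26.73
-4.091 ft -0.7 fn -4.5 lag 0.001 w 0.0213 t 26.98
-4.3 ft -1.0 fn -3.4 lag -0.000 w 0.0217 t 27.23
-4.51 ft -1.7 fn -2.2 lag -0.001 w 0.0215 t 27.48
-4.719 ft -1.3 fn -2.8 lag -0.002 w 0.0214 t 27.73
-4.719370297392667
```

Run:
```python
from crank import *
import json
th=-4.719370297392667;th0=th;hit=False
for i in range(96):
    th-=np.radians(12);o,ft,fn,e=step(th)
    if i%10==0 or abs(ft)>6: print(i,round(th,3),"ft %.1f fn %.1f lag %.3f w %.4f t %.2f"%(ft,fn,e,o["grip_width"],o["clock"]))
    if ft>14 or e>.08: hit=True;break
    if o["clock"]>55: break
manip.hold(.2);o=manip.get_obs();a=ang(o["tool_pos"])
print(hit,th,"actual",th+wrap(a-th),o["tool_pos"],np.hypot(*(o["tool_pos"][:2]-C)),o["wrist_force"],o["grip_width"],o["clock"])
```

```text
0 -4.929 ft -1.9 fn -0.8 lag -0.003 w 0.0215 t 27.98
7 -6.395 ft 10.5 fn -0.6 lag 0.089 w 0.0214 t 29.73
True -6.394886379307225 actual -6.305687094735896 [ 0.61  -0.161  0.155] 0.048492227364628715 [-0.288  9.038  0.763] 0.021219098404549292 29.9333
```

Run:
```python
from crank import *
th=-6.394886
for k in range(2):
    th-=np.radians(5);o,ft,fn,e=step(th,.05)
    print(round(th,3),"ft %.1f fn %.1f actual %.3f w %.4f t %.2f"%(ft,fn,th+e,o["grip_width"],o["clock"]))
manip.hold(.15)
o,ft,fn,e=step(-6.33,.05);manip.hold(.1);o=manip.get_obs();print("relaxed",wrap(ang(o["tool_pos"])),o["wrist_force"],o["clock"])
im=snap("wrist");save(im,"chk3.png")
```

```text
-6.482 ft 17.4 fn -3.2 actual -6.320 w 0.0211 t 30.18
-6.569 ft 18.8 fn -8.1 actual -6.369 w 0.0211 t 30.43
relaxed -0.03307095922262837 [-5.88   2.697  2.472] 31.075
```

View pics/chk3.png

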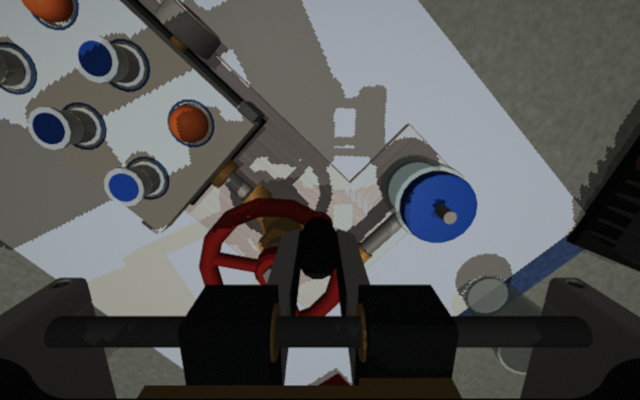

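The view shows the handle at (318,245) still between the pads, with nothing blocking the wheel, so this is the solid stop. I'll locate the handle from depth to check for slip, then open two turns.

```bash
cat > hm.py <<'E'
from crank import *
def handle():
    im=snap("wrist");A=cloud(im);tp=manip.get_obs()["tool_pos"]
    A=A[(np.hypot(*(A[:,:2]-tp[:2]).T)<.022)&(A[:,2]>.1765)&(A[:,2]<.182)]
    t=R.from_quat(manip.get_obs()["tcp_rot"]).as_matrix()
    L=(A-tp)@t  # tool axes
    L=L[np.abs(L[:,1])<.0105]
    m=(L.min(0)+L.max(0))/2; p=tp+t@np.array([m[0],m[1],0])
    print("handle",len(L),"tool-frame min/max",L.min(0),L.max(0),"pos",p,"ang",ang(p),"tcp ang",ang(tp))
    return ang(p)
E
python3 - <<'E'
from hm import *
handle(); print(manip.get_obs()["clock"])
E
```

```text
handle 946 tool-frame min/max [-0.003 -0.01  -0.026] [ 0.016  0.01  -0.022] pos [ 0.613 -0.157  0.155] ang 0.058559401858744614 tcp ang -0.03360274310699139
31.175
```

Run:
```python
from hm import *
manip.release(); a=.05
step(a,.05); handle_a=handle(); manip.grasp(30)
o,ft,fn,e=step(a-.1,.05);manip.hold(.15)
print("press ft %.1f fn %.1f act %.3f"%(ft,fn,a-.1+e)); s=handle(); print(manip.get_obs()["clock"])
```

```text
handle 897 tool-frame min/max [-0.008 -0.01  -0.025] [ 0.011  0.01  -0.021] pos [ 0.613 -0.156  0.155] ang 0.07198067448858052 tcp ang 0.05487547087260601
press ft 8.3 fn -0.1 act 0.011
handle 920 tool-frame min/max [-0.009 -0.01  -0.027] [ 0.011  0.01  -0.022] pos [ 0.613 -0.159  0.155] ang 0.02382874569381556 tcp ang 0.010859086584456798
34.225
```

Run:
```python
from hm import *
s=.03;N=32
for i in range(1,N+1):
    th=s+4*np.pi*i/N; o,ft,fn,e=step(th,.12)
    if i%4==0 or abs(ft)>12: print(i,"ft %.1f fn %.1f lag %.3f w %.4f t %.2f"%(ft,fn,e,o["grip_width"],o["clock"]))
    if abs(ft)>30: break
manip.hold(.3);handle();o=manip.get_obs();print(o["wrist_force"],o["grasp_force"],o["clock"],o["tool_pos"])
im=snap("wrist");save(im,"chk4.png")
```

```text
4 ft 2.2 fn -0.4 lag 0.011 w 0.0211 t 35.52
8 ft 2.8 fn 0.2 lag 0.014 w 0.0211 t 36.78
12 ft 2.4 fn 6.1 lag 0.017 w 0.0213 t 38.05
16 ft 3.3 fn 2.4 lag 0.036 w 0.0214 t 39.32
20 ft 3.0 fn 0.4 lag 0.016 w 0.0215 t 40.58
24 ft 2.7 fn 0.7 lag 0.017 w 0.0212 t 41.85
28 ft 1.5 fn 4.8 lag 0.019 w 0.0211 t 43.12
32 ft 2.7 fn 3.3 lag 0.036 w 0.0211 t 44.38
handle 923 tool-frame min/max [-0.008 -0.01  -0.027] [ 0.011  0.01  -0.021] pos [ 0.613 -0.158  0.155] ang 0.046999625700376815 tcp ang 0.030224622555666665
[ 3.414  2.924 -1.564] 29.999724423978478 44.7333 [ 0.612 -0.158  0.155]
```

View pics/chk4.png

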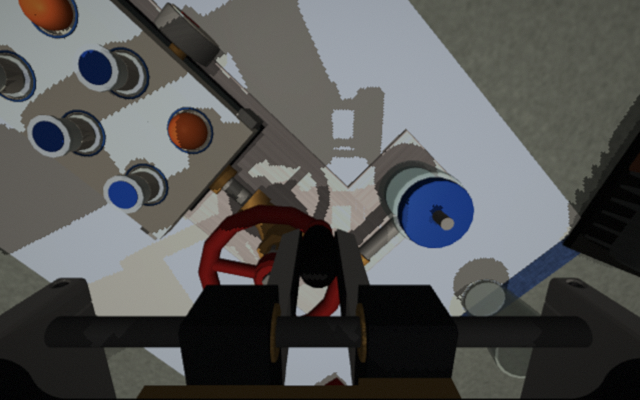

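The picture shows the handle gripped at (318,250) in the same place as at the stop (within about 0.03 rad), the ball at (190,128) seated, and the columns undisturbed.

```bash
python3 -c "
from h import *
print(manip.finish_job())"
```

```text
the job is handed in; nothing more can be done
None
```

The job is handed in: a ball is seated in each empty well, and the valve was closed to its stop and reopened two turns (within about 0.03 rad by my measurement). The handle is still gripped at 30 N, and the clock read about 45 s of the 67 s allowed; no verdict was returned.

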